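# Nest the hardware tins on the saw table

## Task

Clear the saw table a little by nesting the three open steel tins in size order: stand the middle-sized tin upright inside the wide shallow one, and the narrow tall tin upright inside the middle-sized one, each right down on the floor of the tin round it. Leave the wide tin about where it stands.

Things in the scene. Friction and masses are not known exactly. Their poses are not given: they have to be found in the camera images.
- wide_tin: The widest and lowest of three open round tins of bare steel: straight-sided, outside diameter 104 mm, 34 mm high, wall 2.5 mm (inside diameter 99 mm), floor 3 mm thick, 0.35 kg, loose on the saw table, mouth up. Origin: centre of its underside; z up along its axis. Not part of the job: a green lidded tin and loose bits, none over 36 mm high, and the fixed saw blade.
- middle_tin: The middle-sized open round steel tin: straight-sided, outside diameter 62 mm, 58 mm high, wall 2.5 mm (inside diameter 57 mm), floor 3 mm thick, 0.16 kg, loose, mouth up. Inside the wide tin its rim stands 27 mm above the wide tin's rim, so it can be held across its diameter by the top 20 mm all the way down. Origin: centre of its underside; z up along its axis.
- narrow_tin: The narrowest and tallest open round steel tin: straight-sided, outside diameter 32 mm, 82 mm high, wall 2.5 mm, floor 3 mm thick, 0.09 kg, loose, mouth up. Inside the middle tin its rim stands 27 mm above the middle tin's rim, so it can be held across its diameter by the top 20 mm all the way down. Origin: centre of its underside; z up along its axis.

How it is judged (in metres and radians):
At the end, for the whole second after the job is handed in: Middle tin on the floor of the wide tin, narrow tin on the floor of the middle tin (undersides under 7 mm apart, axes within 20 and 14 mm: anywhere inside will do); all upright within 7 degrees and at rest; wide tin on the table within 60 mm of its start (horizontal distance between middle_tin and wide_tin below 0.02 m and z of middle_tin in the frame of wide_tin between 0 and 0.007 m and horizontal distance between narrow_tin and middle_tin below 0.014 m and z of narrow_tin in the frame of middle_tin between 0 and 0.007 m and angle between each of wide_tin, middle_tin, narrow_tin's own z axis and vertical below 0.12 rad and linear speed of each of wide_tin, middle_tin, narrow_tin below 0.02 m/s and height (world z) of wide_tin between -0.008 and 0.008 m and distance of wide_tin from where it was at the start of the episode below 0.06 m); the robot touches nothing.
It also fails if it takes over 70 s, if anything falls off the work surface, if the arm or the gripper's body presses on something with over 40 N, if the wrist force passes 120 N, or if a joint passes its speed limit or range.

## Robot

A 6-joint arm with a two-finger parallel gripper is mounted at the origin on a cart in front of the work surface, level with it; the furniture and walls round the work are solid. World frame = base frame: x ahead of the robot, y to its left, z up, the work surface at z = 0. Lengths are in mm, angles in rad, forces in N, time in s.
With the tool pointing down it reaches from about 400 to 925 mm from the base axis. Payload 12.5 kg.
Tool frame: the origin (TCP) lies midway between the tips of the shut fingers; the grasp point (between the pads) lies 19 mm behind it; z points along the fingers, y is the direction in which the jaws open and shut (so a half turn about z gives the same grasp; the last joint's range is limited). The gripper opens to 95 mm and grips with 3 to 60 N. Pads are 20 mm wide; open, the fingers measure 119 mm over their backs; the gripper's body (75 mm by 180 mm) begins 59 mm behind the grasp point.
Start: joints at [1.124, 0.491, 1.559, -0, 1.092, -0.106], TCP at [208.885, 589.079, 214.661] pointing down, gripper open.
Joint ranges: [-3.1, 3.1], [-0.84, 2.19], [0.05, 2.79], [-1.13, 4.28], [0.06, 2.93], [-2.69, 2.69]. Speed limits (rad/s): [2.22, 2.22, 2.79, 3.14, 3.14, 3.14].

## Interface

Orientations are given as [roll, pitch, yaw] about the fixed x, y, z axes, in that order (R = Rz(yaw) Ry(pitch) Rx(roll)).
In Python, from cell import * gives the robot as it stands. The module is installed in compiled form; this text tells all that it offers.
- The arm moves only by the tool carry_out, never from a script. Its argument "moves" is a list of rows, each an object of numbers: "dx", "dy", "dz": the shift along the tool's x, y, z in m; "twist": the turn about the tool's z in degrees. A call has 1 to 5 rows; each row is the pose to reach, as a shift and turn from the pose commanded when the call began, along the tool's axes at that moment; what a row does not reach only later rows make up. A row lasts 1/10 s, in which the tool goes at most 50 mm and 8.59 degrees, less where a joint would pass 70% of its speed; a pose out of reach is approached as far as the arm can. A call with a gripper value outside its range is refused whole. "grip" is the finger opening in m, from 0 to 0.0951, set as the call begins (left out, the last holds). The fingers move at their own pace and stop on an object; the grip force is fixed at half the most. Time passes only in rows, so rows that repeat a pose let the fingers close. It gives the time, the measured TCP pose, the force and the opening at its end, in the units of the state.
- state(): the state, without advancing time (a new reading comes with each control period).
- read_camera(name): name is "side" or "top" or "wrist"; returns (picture, depth): 384x512x3 uint8, red, green, blue; 384x512 float32, mm along the optical axis (not along the pixel's ray), 0 where there is no reading.
- camera_info(name): a dict with "mtx" (3x3 intrinsics, pixels), "R" (3x3) and "t" (3): a world point X has camera coordinates R X + t. Camera axes: x right, y down, z forward; pixel columns grow to the right and rows downward; lengths in mm; the calibration is good to about 2 mm. A picture is of the moment at which its call begins: read the wrist's pose just before it. camera_info takes no time and is no camera call; for the wrist camera it gives the pose at the moment of the call.
- job_done(): hands the job in, once; it reports no verdict.
The state is a dict: "t": time; "joints": joint angles; "qvel": joint speeds; "tau": joint torques, N m; "eef_pos": TCP position; "tcp_rot": TCP orientation; "ft_force": force on the tool from outside, world axes, zero at the start; "moment": the same for the moment, N m; "opening": opening from 0.0 (shut) to 1.0 (fully open).
Only numpy, scipy, OpenCV 4.12 (cv2) and the standard library are available. Lean on these libraries where they do the work, as an engineer would, in place of code of your own. Each camera call takes 0.05 s, during which the arm holds its last target. There are 200 camera calls.

## Working session

There is one attempt and no reset: what is moved stays moved. The work goes in short steps, Python scripts to look and compute and a tool call to move; the robot and the scene stay as the last step left them, time stands still between calls to the robot, and variables do not carry over. Pictures are saved under pics/ and viewed, about 8 in all and at most 12, crops included, and the job is handed in when it is done.

Besides the shell and the picture viewer there is one more tool, called after ">>>" as name([rows], argument=value, ...), one row to a line, values as JSON. carry_out: Moves the arm, as the interface text tells. Its arguments: {"type":"object","properties":{"moves":{"type":"array","items":{"type":"object","properties":{"dx":{"type":"number"},"dy":{"type":"number"},"dz":{"type":"number"},"twist":{"type":"number"}}}},"grip":{"type":"number"}},"required":["moves"]}

```bash
mkdir -p pics
python3 - <<'E'
from cell import *
import cv2,numpy as np
s=state();print(s)
for n in("top","side"):
    p,d=read_camera(n);cv2.imwrite(f"pics/{n}1.png",cv2.resize(p[:,:,::-1],(800,600)));np.savez(f"{n}1.npz",p=p,d=d)
    print(n,camera_info(n))
E
```

```text
{'t': 0.0, 'joints': array([ 1.12442463e+00,  4.91551435e-01,  1.55948434e+00, -4.31506225e-05,
        1.09168942e+00, -1.05636251e-01]), 'qvel': array([-5.49023237e-04,  7.49809981e-04, -3.29555320e-04,  6.45139690e-04,
        3.91332035e-05,  7.66216873e-04]), 'tau': array([-1.85058496e-03, -6.12650657e+01, -2.58173651e+01,  6.91240747e-02,
        4.84603329e-02, -6.66644519e-05]), 'eef_pos': array([208.75975524, 588.82911272, 214.05478339]), 'tcp_rot': array([-3.14046239e+00, -8.13585354e-05,  2.80087707e+00]), 'ft_force': array([ 0.68812278,  0.01421967, -0.13416584]), 'moment': array([-0.01207434, -0.06128593,  0.01049148]), 'opening': 0.9985588317457498}
top {'mtx': array([[462.83788191,   0.        , 251.8434443 ],
       [  0.        , 462.83788191, 185.55804972],
       [  0.        ,   0.        ,   1.        ]]), 'R': array([[ 0.01406174, -0.99989478, -0.00356234],
       [-0.99801629, -0.0138165 , -0.06142149],
       [ 0.06136581,  0.00441896, -0.99810556]]), 't': array([ -2.12292294, 559.81762308, 864.1054055 ])}
side {'mtx': array([[482.63493753,   0.        , 259.06253757],
       [  0.        , 482.63493753, 191.52062859],
       [  0.        ,   0.        ,   1.        ]]), 'R': array([[-0.99836886, -0.05694576, -0.00409973],
       [-0.02733104,  0.53974026, -0.84138782],
       [ 0.05012626, -0.83990334, -0.54041626]]), 't': array([590.60279243,  56.51127542, 861.72393322])}
```

View pics/top1.png

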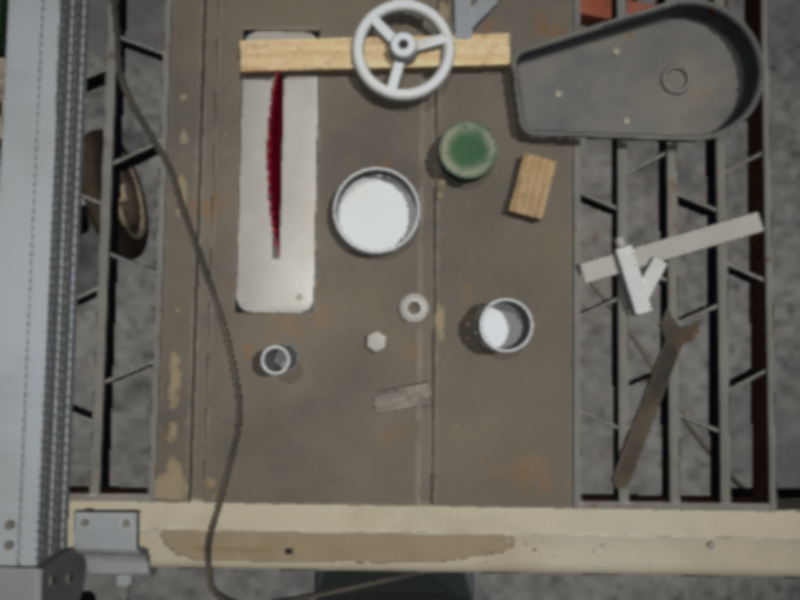

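View pics/side1.png

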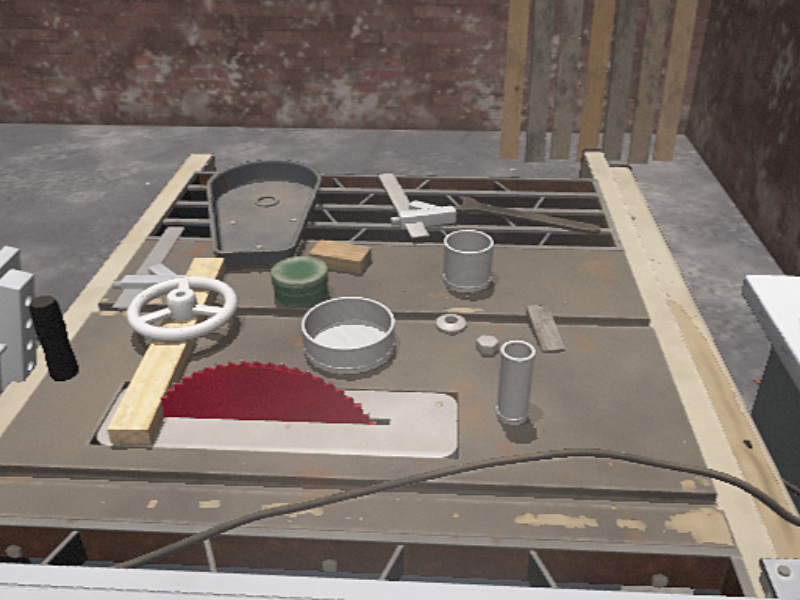

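Top view (800x600 pixels): wide tin rim centre is about (376,211), middle (506,326), narrow (276,360). The saw blade is at (277,75–255) and the green tin at (468,151). The side view confirms all three tins stand upright.

```bash
cat > h.py <<'E'
from cell import *
import numpy as np,cv2
from scipy.optimize import least_squares
def world(d,c):
    v,u=np.mgrid[:384,:512]; K=c["mtx"]
    P=np.stack([(u-K[0,2])/K[0,0]*d,(v-K[1,2])/K[1,1]*d,d],-1)
    return (P-c["t"])@c["R"]
def ray(u,v,z,c):
    r=c["R"].T@np.linalg.inv(c["mtx"])@[u,v,1]; o=-c["R"].T@c["t"]
    return (o+r*(z-o[2])/r[2])[:2]
def fit(W,c0,r,h,dep):
    m=(np.hypot(W[...,0]-c0[0],W[...,1]-c0[1])<r+12)&(abs(W[...,2]-h)<8)&(dep>0)
    p=W[m]
    if len(p)<8: return None,len(p),None
    f=least_squares(lambda x:np.hypot(p[:,0]-x[0],p[:,1]-x[1])-(r-1.2),c0,loss="soft_l1")
    return f.x.round(1),len(p),np.median(p[:,2]).round(1)
E
python3 - <<'E'
from h import *
for n,px in(("top",[(376,211),(506,326),(276,360)]),("side",[(349,332),(468,250),(518,351)])):
    c=camera_info(n);d=np.load(n+"1.npz")["d"];W=world(d,c)
    for (u,v),h,r in zip(px,(34,58,82),(52,31,16)):
        p=ray(u/1.5625,v/1.5625,h,c); print(n,h,p.round(1),fit(W,p,r,h,d))
    if n=="top":
        for u,v in((277,75),(277,255),(468,151),(403,45),(376,380)): print(W[int(v/1.5625),int(u/1.5625)].round(0))
s=state();R=cv2.Rodrigues(np.zeros(3))[0]
from scipy.spatial.transform import Rotation as Q
print(Q.from_euler("xyz",s["tcp_rot"]).as_matrix().round(3)); c=camera_info("wrist");print(-c["R"].T@c["t"])
E
```

```text
top 34 [653.6  28. ] (array([655.5,  28.9]), 348, np.float64(33.7))
top 58 [ 517.3 -125.3] (array([ 519.1, -123.9]), 213, np.float64(57.5))
top 82 [475.2 136.2] (array([476.1, 138.1]), 111, np.float64(81.4))
[821. 153.  29.]
[ 698.  299. -876.]
[729. -81.  34.]
[861.   0.  32.]
[449.  27.  -3.]
side 34 [650.6  48.4] (array([653.7,  30.1]), 437, np.float64(32.8))
side 58 [ 518.1 -102. ] (array([ 516.9, -123.1]), 185, np.float64(56.4))
side 82 [474.4 139.2] (array([474.5, 139.6]), 255, np.float64(80.7))
[[-0.943  0.334 -0.   ]
 [ 0.334  0.943 -0.001]
 [ 0.    -0.001 -1.   ]]
[132.50665825 617.12735244 383.89590712]
```

>>> carry_out([
  {"dx": -0.037, "dy": -0.033},
  {"dx": -0.074, "dy": -0.066},
  {"dx": -0.111, "dy": -0.099},
  {"dx": -0.148, "dy": -0.132},
  {"dx": -0.185, "dy": -0.165},
], grip=0.095)

```text
schema error: expected keys dx, dy, dz, twist
```

>>> carry_out([
  {"dx": -0.037, "dy": -0.033},
  {"dx": -0.074, "dy": -0.066},
  {"dx": -0.111, "dy": -0.099},
  {"dx": -0.148, "dy": -0.132},
  {"dx": -0.185, "dy": -0.165},
])

```text
schema error: expected keys dx, dy, dz, twist
```

>>> carry_out([
  {"dx": -0.03, "dy": -0.04},
  {"dx": -0.06, "dy": -0.08},
  {"dx": -0.09, "dy": -0.12},
  {"dx": -0.12, "dy": -0.16},
  {"dx": -0.15, "dy": -0.2},
])

```text
schema error: expected keys dx, dy, dz, twist
```

>>> carry_out([
  {"dx": -0.037, "dy": -0.033, "dz": 0, "twist": 0},
  {"dx": -0.074, "dy": -0.066, "dz": 0, "twist": 0},
  {"dx": -0.111, "dy": -0.099, "dz": 0, "twist": 0},
  {"dx": -0.148, "dy": -0.132, "dz": 0, "twist": 0},
  {"dx": -0.185, "dy": -0.165, "dz": 0, "twist": 0},
], grip=0.095)

```text
t: 0.6
eef_pos: [328.5, 369.9, 214.5]
tcp_rot: [-3.141, -0.0, 2.801]
ft_force: [0.7, -0.1, -0.1]
opening: 0.998
```

>>> carry_out([
  {"dx": -0.037, "dy": -0.033, "dz": 0, "twist": 0},
  {"dx": -0.074, "dy": -0.066, "dz": 0, "twist": 0},
  {"dx": -0.111, "dy": -0.099, "dz": 0, "twist": 0},
  {"dx": -0.148, "dy": -0.132, "dz": 0, "twist": 0},
  {"dx": -0.185, "dy": -0.165, "dz": 0, "twist": 0},
])

```text
t: 1.1
eef_pos: [447.9, 152.5, 214.6]
tcp_rot: [3.141, 0.0, 2.801]
ft_force: [1.0, 0.4, -0.1]
opening: 0.997
```

>>> carry_out([
  {"dx": -0.031, "dy": -0.037, "dz": 0, "twist": 0},
  {"dx": -0.062, "dy": -0.074, "dz": 0, "twist": 0},
  {"dx": -0.093, "dy": -0.111, "dz": 0, "twist": 0},
  {"dx": -0.124, "dy": -0.148, "dz": 0, "twist": 0},
  {"dx": -0.15, "dy": -0.18, "dz": 0, "twist": 0},
])

```text
t: 1.6
eef_pos: [528.9, -67.8, 214.4]
tcp_rot: [3.142, -0.0, 2.8]
ft_force: [0.3, -0.2, 0.5]
opening: 0.996
```

```bash
cat >> h.py <<'E'
from scipy.spatial.transform import Rotation as Q
def look(name,c0s,save=None):
    s=state();c=camera_info(name);p,d=read_camera(name);W=world(d,c)
    if save: cv2.imwrite(f"pics/{save}.png",p[:,:,::-1])
    for c0,r,h in c0s: print(name,r,fit(W,np.array(c0,float),r,h,d))
def togo(x,y,z):
    s=state();R=Q.from_euler("xyz",s["tcp_rot"]).as_matrix()
    print(s["eef_pos"].round(1),s["opening"],s["ft_force"].round(1),"delta tool",(R.T@(np.array([x,y,z])-s["eef_pos"])).round(1))
E
python3 -c "
from h import *
look('wrist',[((518,-123.5),31,58)],'w1')
togo(518,-123.5,120)"
```

```text
wrist 31 (array([ 518.6, -122.1]), 525, np.float64(57.7))
[530.8 -72.1 214.3] 0.9956943944581671 [-0.8 -3.  -0. ] delta tool [ -5.1 -52.7  94.4]
```

View pics/w1.png

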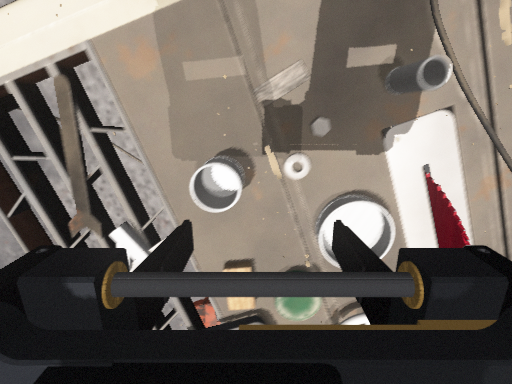

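The wrist view shows the middle tin's rim at (218,187), clear of clutter, and the depth fit agrees with the other two cameras to about 2 mm. I'll move over it and go down to TCP z≈36 (22 mm below its rim).

>>> carry_out([
  {"dx": -0.005, "dy": -0.04, "dz": 0.02, "twist": 0},
  {"dx": -0.005, "dy": -0.052, "dz": 0.05, "twist": 0},
  {"dx": -0.005, "dy": -0.052, "dz": 0.085, "twist": 0},
  {"dx": -0.005, "dy": -0.052, "dz": 0.11, "twist": 0},
  {"dx": -0.005, "dy": -0.052, "dz": 0.11, "twist": 0},
])

```text
t: 2.15
eef_pos: [514.3, -115.7, 101.9]
tcp_rot: [3.141, -0.006, 2.8]
ft_force: [-0.7, -0.2, -0.2]
opening: 0.999
```

```bash
python3 -c "
from h import *
look('wrist',[((518,-123),31,58)])
togo(518.3,-122.8,36)"
```

```text
wrist 31 (array([ 518.3, -122.5]), 1178, np.float64(57.6))
[ 515.2 -115.9  103.7] 0.9996819774724905 [ 0.1 -0.3  0.4] delta tool [-5.4 -5.5 67.7]
```

>>> carry_out([
  {"dx": 0, "dy": 0, "dz": 0, "twist": 0},
  {"dx": 0, "dy": 0, "dz": 0, "twist": 0},
  {"dx": 0, "dy": 0, "dz": 0, "twist": 0},
])

```text
t: 2.5
eef_pos: [516.3, -116.1, 105.8]
tcp_rot: [3.142, 0.002, 2.801]
ft_force: [-0.8, 0.3, 0.3]
opening: 1.0
```

>>> carry_out([
  {"dx": -0.004, "dy": -0.0055, "dz": 0.015, "twist": 0},
  {"dx": -0.004, "dy": -0.0055, "dz": 0.03, "twist": 0},
  {"dx": -0.004, "dy": -0.0055, "dz": 0.045, "twist": 0},
  {"dx": -0.004, "dy": -0.0055, "dz": 0.045, "twist": 0},
  {"dx": -0.004, "dy": -0.0055, "dz": 0.045, "twist": 0},
])

```text
t: 3.0
eef_pos: [518.0, -122.6, 60.3]
tcp_rot: [3.142, 0.0, 2.801]
ft_force: [0.6, 0.2, -0.3]
opening: 1.0
```

>>> carry_out([
  {"dx": 0, "dy": 0, "dz": 0.008, "twist": 0},
  {"dx": 0, "dy": 0, "dz": 0.016, "twist": 0},
  {"dx": 0, "dy": 0, "dz": 0.024, "twist": 0},
  {"dx": 0, "dy": 0, "dz": 0.024, "twist": 0},
  {"dx": 0, "dy": 0, "dz": 0.024, "twist": 0},
])

```text
t: 3.5
eef_pos: [517.7, -122.5, 35.4]
tcp_rot: [3.141, -0.001, 2.801]
ft_force: [0.4, 0.0, -0.5]
opening: 0.997
```

```bash
python3 -c "
from h import *
look('wrist',[((518,-123),31,58)])
togo(518.3,-122.8,36)"
```

```text
wrist 31 (array([ 518.5, -122.7]), 1450, np.float64(57.6))
[ 517.8 -122.6   35.6] 0.9947379842156623 [ 1.   0.2 -0.3] delta tool [-0.5 -0.1 -0.4]
```

Centred. I'll grip and lift.

>>> carry_out([
  {"dx": 0, "dy": 0, "dz": 0, "twist": 0},
  {"dx": 0, "dy": 0, "dz": 0, "twist": 0},
  {"dx": 0, "dy": 0, "dz": 0, "twist": 0},
  {"dx": 0, "dy": 0, "dz": 0, "twist": 0},
  {"dx": 0, "dy": 0, "dz": 0, "twist": 0},
], grip=0.05)

```text
t: 4.05
eef_pos: [517.8, -122.6, 35.7]
tcp_rot: [3.142, 0.0, 2.801]
ft_force: [0.0, -0.2, 0.0]
opening: 0.636
```

>>> carry_out([
  {"dx": 0, "dy": 0, "dz": 0, "twist": 0},
  {"dx": 0, "dy": 0, "dz": 0, "twist": 0},
  {"dx": 0, "dy": 0, "dz": -0.01, "twist": 0},
  {"dx": 0, "dy": 0, "dz": -0.02, "twist": 0},
  {"dx": 0, "dy": 0, "dz": -0.035, "twist": 0},
])

```text
t: 4.55
eef_pos: [517.6, -122.5, 71.3]
tcp_rot: [3.141, -0.001, 2.801]
ft_force: [0.1, 0.1, -0.1]
opening: 0.636
```

>>> carry_out([
  {"dx": 0, "dy": 0, "dz": -0.015, "twist": 0},
  {"dx": 0, "dy": 0, "dz": -0.03, "twist": 0},
  {"dx": 0, "dy": 0, "dz": -0.045, "twist": 0},
  {"dx": 0, "dy": 0, "dz": -0.045, "twist": 0},
  {"dx": 0, "dy": 0, "dz": -0.045, "twist": 0},
])

```text
t: 5.05
eef_pos: [517.8, -122.5, 115.9]
tcp_rot: [3.142, 0.001, 2.801]
ft_force: [-0.0, 0.6, -1.9]
opening: 0.638
```

```bash
python3 -c "
from h import *
look('wrist',[((518,-123),31,138),((654.6,29.5),52,34)],'w2')
togo(654.6,29.5,115)"
```

```text
wrist 31 (array([ 518.3, -121.7]), 1940, np.float64(138.1))
wrist 52 (array([655.2,  29.4]), 636, np.float64(33.0))
[ 517.6 -122.5  115.4] 0.6389893765836787 [-0.5  0.5 -1.1] delta tool [-78.4 189.1   0.4]
```

View pics/w2.png

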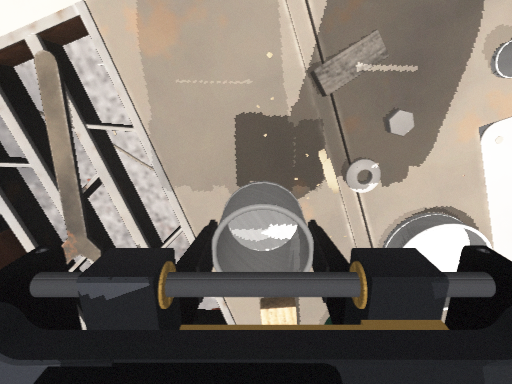

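The view shows the tin held between the fingers, with its rim 80 mm higher as expected. Next I carry it over the wide tin.

>>> carry_out([
  {"dx": -0.015, "dy": 0.035, "dz": 0, "twist": 0},
  {"dx": -0.031, "dy": 0.075, "dz": 0, "twist": 0},
  {"dx": -0.048, "dy": 0.115, "dz": 0, "twist": 0},
  {"dx": -0.064, "dy": 0.155, "dz": 0, "twist": 0},
  {"dx": -0.0785, "dy": 0.189, "dz": 0, "twist": 0},
])

```text
t: 5.6
eef_pos: [655.7, 31.2, 114.5]
tcp_rot: [-3.141, -0.001, 2.801]
ft_force: [-0.5, -0.7, -1.4]
opening: 0.632
```

>>> carry_out([
  {"dx": 0, "dy": 0, "dz": 0, "twist": 0},
  {"dx": 0, "dy": 0, "dz": 0, "twist": 0},
  {"dx": 0, "dy": 0, "dz": 0, "twist": 0},
])

```text
t: 5.9
eef_pos: [654.1, 28.8, 114.9]
tcp_rot: [-3.141, -0.002, 2.8]
ft_force: [-0.1, 0.8, -1.0]
opening: 0.633
```

```bash
python3 -c "
from h import *
look('wrist',[((655,29.5),31,138),((655,29.5),52,34)])
look('side',[((655,29.5),31,138),((655,29.5),52,34)])
togo(655,29.5,39)"
```

```text
wrist 31 (array([654.8,  29.6]), 1895, np.float64(137.1))
wrist 52 (array([655.8,  30.4]), 895, np.float64(33.8))
side 31 (array([654.3,  29.8]), 422, np.float64(137.4))
side 52 (array([653.7,  30.1]), 603, np.float64(32.0))
[654.4  28.4 115.5] 0.6363147269433519 [ 0.5  0.6 -1.8] delta tool [-0.3  1.2 76.5]
```

>>> carry_out([
  {"dx": 0, "dy": 0.001, "dz": 0.015, "twist": 0},
  {"dx": 0, "dy": 0.001, "dz": 0.03, "twist": 0},
  {"dx": 0, "dy": 0.001, "dz": 0.045, "twist": 0},
  {"dx": 0, "dy": 0.001, "dz": 0.055, "twist": 0},
  {"dx": 0, "dy": 0.001, "dz": 0.06, "twist": 0},
])

```text
t: 6.5
eef_pos: [654.7, 30.2, 53.8]
tcp_rot: [-3.141, -0.002, 2.801]
ft_force: [0.1, -0.1, -1.3]
opening: 0.638
```

>>> carry_out([
  {"dx": 0, "dy": 0, "dz": 0.004, "twist": 0},
  {"dx": 0, "dy": 0, "dz": 0.008, "twist": 0},
  {"dx": 0, "dy": 0, "dz": 0.012, "twist": 0},
  {"dx": 0, "dy": 0, "dz": 0.015, "twist": 0},
  {"dx": 0, "dy": 0, "dz": 0.015, "twist": 0},
])

```text
t: 7.0
eef_pos: [655.2, 30.3, 40.4]
tcp_rot: [3.142, -0.0, 2.801]
ft_force: [-0.2, -0.3, -1.3]
opening: 0.639
```

>>> carry_out([
  {"dx": 0, "dy": 0, "dz": 0.0005, "twist": 0},
  {"dx": 0, "dy": 0, "dz": 0.001, "twist": 0},
  {"dx": 0, "dy": 0, "dz": 0.001, "twist": 0},
])

```text
t: 7.3
eef_pos: [655.3, 30.3, 39.8]
tcp_rot: [3.141, 0.0, 2.801]
ft_force: [1.1, 0.8, -0.9]
opening: 0.635
```

>>> carry_out([
  {"dx": 0, "dy": 0, "dz": 0.0005, "twist": 0},
  {"dx": 0, "dy": 0, "dz": 0.001, "twist": 0},
  {"dx": 0, "dy": 0, "dz": 0.001, "twist": 0},
])

```text
t: 7.6
eef_pos: [655.3, 30.3, 38.7]
tcp_rot: [3.141, 0.0, 2.801]
ft_force: [0.7, -0.5, -0.6]
opening: 0.635
```

>>> carry_out([
  {"dx": 0, "dy": 0, "dz": 0.0005, "twist": 0},
  {"dx": 0, "dy": 0, "dz": 0.0005, "twist": 0},
  {"dx": 0, "dy": 0, "dz": 0.0005, "twist": 0},
])

```text
t: 7.9
eef_pos: [655.4, 30.2, 38.7]
tcp_rot: [3.141, 0.0, 2.801]
ft_force: [-1.9, -0.2, 5.9]
opening: 0.633
```

Contact at z=38.7 with 6 N, as predicted. I'll release and lift.

>>> carry_out([
  {"dx": 0, "dy": 0, "dz": 0, "twist": 0},
  {"dx": 0, "dy": 0, "dz": 0, "twist": 0},
  {"dx": 0, "dy": 0, "dz": 0, "twist": 0},
  {"dx": 0, "dy": 0, "dz": 0, "twist": 0},
  {"dx": 0, "dy": 0, "dz": 0, "twist": 0},
], grip=0.08)

```text
t: 8.4
eef_pos: [655.3, 30.3, 38.0]
tcp_rot: [3.142, -0.0, 2.801]
ft_force: [0.7, 0.2, 0.7]
opening: 0.84
```

>>> carry_out([
  {"dx": 0, "dy": 0, "dz": -0.01, "twist": 0},
  {"dx": 0, "dy": 0, "dz": -0.03, "twist": 0},
  {"dx": 0, "dy": 0, "dz": -0.06, "twist": 0},
  {"dx": 0, "dy": 0, "dz": -0.1, "twist": 0},
  {"dx": 0, "dy": 0, "dz": -0.145, "twist": 0},
])

```text
t: 8.9
eef_pos: [654.7, 30.3, 184.6]
tcp_rot: [-3.141, -0.001, 2.801]
ft_force: [1.2, 0.3, 0.5]
opening: 0.844
```

```bash
python3 -c "
from h import *
look('wrist',[((655,29.5),31,61),((655,29.5),52,34)])
togo(475.3,138.9,185)"
```

```text
wrist 31 (array([656.2,  31.1]), 617, np.float64(60.6))
wrist 52 (array([654.9,  30.8]), 1228, np.float64(33.7))
[657.5  30.2 193.1] 0.8386257990101423 [ 2.3 -0.6  7.3] delta tool [208.1  41.5   6.3]
```

>>> carry_out([
  {"dx": 0.042, "dy": 0.0085, "dz": 0, "twist": 0},
  {"dx": 0.084, "dy": 0.017, "dz": 0, "twist": 0},
  {"dx": 0.126, "dy": 0.0255, "dz": 0, "twist": 0},
  {"dx": 0.168, "dy": 0.034, "dz": 0, "twist": 0},
  {"dx": 0.206, "dy": 0.042, "dz": 0, "twist": 0},
])

```text
t: 9.45
eef_pos: [473.4, 139.4, 183.7]
tcp_rot: [3.141, 0.001, 2.801]
ft_force: [0.5, -0.2, 0.2]
opening: 0.844
```

>>> carry_out([
  {"dx": 0, "dy": 0, "dz": 0.03, "twist": 0},
  {"dx": 0, "dy": 0, "dz": 0.055, "twist": 0},
  {"dx": 0, "dy": 0, "dz": 0.055, "twist": 0},
  {"dx": 0, "dy": 0, "dz": 0.055, "twist": 0},
])

```text
t: 9.85
eef_pos: [475.4, 138.7, 128.8]
tcp_rot: [3.141, 0.0, 2.801]
ft_force: [0.6, 0.8, -0.3]
opening: 0.842
```

```bash
python3 -c "
from h import *
look('wrist',[((475.3,138.9),16,82)],'w3')
togo(475.3,138.9,60)"
```

```text
wrist 16 (array([475.2, 140.1]), 551, np.float64(81.6))
[475.8 138.7 129.2] 0.8416081886102715 [ 0.4 -0.5  0.9] delta tool [ 0.6  0.  69.2]
```

View pics/w3.png

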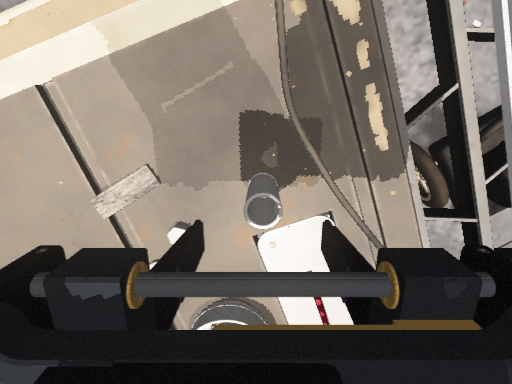

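The narrow tin's rim is at (263,212), midway between the open fingers with nothing in the way. I'll go down to z≈60.

>>> carry_out([
  {"dx": 0.0005, "dy": 0.0008, "dz": 0.015, "twist": 0},
  {"dx": 0.0005, "dy": 0.0008, "dz": 0.03, "twist": 0},
  {"dx": 0.0005, "dy": 0.0008, "dz": 0.045, "twist": 0},
  {"dx": 0.0005, "dy": 0.0008, "dz": 0.06, "twist": 0},
  {"dx": 0.0005, "dy": 0.0008, "dz": 0.069, "twist": 0},
])

```text
t: 10.4
eef_pos: [475.5, 139.5, 59.4]
tcp_rot: [3.141, 0.001, 2.8]
ft_force: [-0.6, 0.9, -0.3]
opening: 0.846
```

>>> carry_out([
  {"dx": 0, "dy": 0, "dz": 0, "twist": 0},
  {"dx": 0, "dy": 0, "dz": 0, "twist": 0},
  {"dx": 0, "dy": 0, "dz": 0, "twist": 0},
  {"dx": 0, "dy": 0, "dz": 0, "twist": 0},
  {"dx": 0, "dy": 0, "dz": 0, "twist": 0},
], grip=0.02)

```text
t: 10.9
eef_pos: [475.2, 139.7, 59.6]
tcp_rot: [3.141, 0.001, 2.801]
ft_force: [-0.5, -0.1, 0.7]
opening: 0.48
```

>>> carry_out([
  {"dx": 0, "dy": 0, "dz": 0, "twist": 0},
  {"dx": 0, "dy": 0, "dz": 0, "twist": 0},
  {"dx": 0, "dy": 0, "dz": 0, "twist": 0},
  {"dx": 0, "dy": 0, "dz": 0, "twist": 0},
  {"dx": 0, "dy": 0, "dz": 0, "twist": 0},
])

```text
t: 11.4
eef_pos: [475.0, 139.7, 59.2]
tcp_rot: [3.141, 0.0, 2.801]
ft_force: [-0.9, 0.2, 2.5]
opening: 0.333
```

>>> carry_out([
  {"dx": 0, "dy": 0, "dz": -0.01, "twist": 0},
  {"dx": 0, "dy": 0, "dz": -0.03, "twist": 0},
  {"dx": 0, "dy": 0, "dz": -0.06, "twist": 0},
  {"dx": 0, "dy": 0, "dz": -0.09, "twist": 0},
  {"dx": 0, "dy": 0, "dz": -0.11, "twist": 0},
])

```text
t: 11.9
eef_pos: [475.1, 139.6, 171.6]
tcp_rot: [3.141, 0.001, 2.801]
ft_force: [0.4, -0.5, -1.3]
opening: 0.334
```

>>> carry_out([
  {"dx": -0.035, "dy": -0.007, "dz": 0, "twist": 0},
  {"dx": -0.077, "dy": -0.0155, "dz": 0, "twist": 0},
  {"dx": -0.12, "dy": -0.0245, "dz": 0, "twist": 0},
  {"dx": -0.165, "dy": -0.034, "dz": 0, "twist": 0},
  {"dx": -0.2055, "dy": -0.042, "dz": 0, "twist": 0},
])

```text
t: 12.4
eef_pos: [655.9, 30.0, 169.7]
tcp_rot: [3.142, 0.0, 2.801]
ft_force: [0.0, 0.9, -0.8]
opening: 0.331
```

>>> carry_out([
  {"dx": 0, "dy": 0, "dz": 0, "twist": 0},
  {"dx": 0, "dy": 0, "dz": 0, "twist": 0},
  {"dx": 0, "dy": 0, "dz": 0, "twist": 0},
  {"dx": 0, "dy": 0, "dz": 0, "twist": 0},
])

```text
t: 12.8
eef_pos: [653.8, 32.1, 169.6]
tcp_rot: [3.141, -0.0, 2.802]
ft_force: [0.1, 0.3, -0.6]
opening: 0.33
```

```bash
python3 -c "
from h import *
a=[((655.5,30.5),16,192),((655.5,30.5),31,61),((655.5,30.5),52,34)]
look('wrist',a);look('side',a,'s2')
togo(655.5,30.5,65)"
```

```text
wrist 16 (array([653.5,  33.2]), 1517, np.float64(191.9))
wrist 31 (array([656.5,  31. ]), 478, np.float64(60.8))
wrist 52 (array([655.7,  30.5]), 1018, np.float64(33.9))
side 16 (array([654.6,  38.1]), 276, np.float64(192.5))
side 31 (array([654.8,  30.6]), 386, np.float64(59.1))
side 52 (array([653.6,  29.4]), 876, np.float64(33.6))
[654.1  32.  169.6] 0.33416632145239633 [ 0.  -0.3 -0.5] delta tool [ -1.8  -1.  104.6]
```

View pics/s2.png

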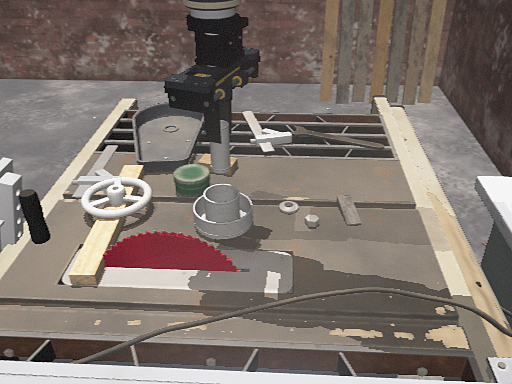

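The narrow tin hangs straight above the nested pair, and the middle tin sits inside the wide one. Lowering it now.

>>> carry_out([
  {"dx": -0.0018, "dy": -0.001, "dz": 0.015, "twist": 0},
  {"dx": -0.0018, "dy": -0.001, "dz": 0.03, "twist": 0},
  {"dx": -0.0018, "dy": -0.001, "dz": 0.035, "twist": 0},
  {"dx": -0.0018, "dy": -0.001, "dz": 0.035, "twist": 0},
  {"dx": -0.0018, "dy": -0.001, "dz": 0.035, "twist": 0},
])

```text
t: 13.4
eef_pos: [656.0, 29.8, 133.9]
tcp_rot: [3.142, -0.0, 2.801]
ft_force: [-0.2, -0.8, -0.7]
opening: 0.331
```

>>> carry_out([
  {"dx": 0, "dy": 0, "dz": 0.012, "twist": 0},
  {"dx": 0, "dy": 0, "dz": 0.025, "twist": 0},
  {"dx": 0, "dy": 0, "dz": 0.04, "twist": 0},
  {"dx": 0, "dy": 0, "dz": 0.055, "twist": 0},
  {"dx": 0, "dy": 0, "dz": 0.055, "twist": 0},
])

```text
t: 13.9
eef_pos: [654.8, 29.8, 76.2]
tcp_rot: [-3.141, -0.004, 2.801]
ft_force: [-0.3, -0.5, -0.2]
opening: 0.332
```

>>> carry_out([
  {"dx": 0, "dy": 0, "dz": 0.004, "twist": 0},
  {"dx": 0, "dy": 0, "dz": 0.008, "twist": 0},
  {"dx": 0, "dy": 0, "dz": 0.012, "twist": 0},
  {"dx": 0, "dy": 0, "dz": 0.012, "twist": 0},
  {"dx": 0, "dy": 0, "dz": 0.012, "twist": 0},
])

```text
t: 14.4
eef_pos: [656.0, 29.8, 67.3]
tcp_rot: [3.141, 0.0, 2.801]
ft_force: [0.2, 0.9, 0.0]
opening: 0.332
```

>>> carry_out([
  {"dx": 0, "dy": 0, "dz": 0.0005, "twist": 0},
  {"dx": 0, "dy": 0, "dz": 0.001, "twist": 0},
  {"dx": 0, "dy": 0, "dz": 0.0015, "twist": 0},
  {"dx": 0, "dy": 0, "dz": 0.0015, "twist": 0},
])

```text
t: 14.8
eef_pos: [656.0, 29.8, 65.6]
tcp_rot: [3.141, -0.0, 2.801]
ft_force: [-0.1, -0.5, -0.5]
opening: 0.33
```

>>> carry_out([
  {"dx": 0, "dy": 0, "dz": 0.0005, "twist": 0},
  {"dx": 0, "dy": 0, "dz": 0.0005, "twist": 0},
  {"dx": 0, "dy": 0, "dz": 0.0005, "twist": 0},
])

```text
t: 15.1
eef_pos: [656.1, 29.8, 65.3]
tcp_rot: [3.141, 0.0, 2.801]
ft_force: [0.3, -1.6, 2.4]
opening: 0.333
```

>>> carry_out([
  {"dx": 0, "dy": 0, "dz": 0.0004, "twist": 0},
  {"dx": 0, "dy": 0, "dz": 0.0004, "twist": 0},
  {"dx": 0, "dy": 0, "dz": 0.0004, "twist": 0},
])

```text
t: 15.4
eef_pos: [656.2, 29.7, 65.2]
tcp_rot: [3.141, 0.001, 2.801]
ft_force: [-0.9, -0.1, 5.0]
opening: 0.332
```

>>> carry_out([
  {"dx": 0, "dy": 0, "dz": 0, "twist": 0},
  {"dx": 0, "dy": 0, "dz": 0, "twist": 0},
  {"dx": 0, "dy": 0, "dz": 0, "twist": 0},
  {"dx": 0, "dy": 0, "dz": 0, "twist": 0},
  {"dx": 0, "dy": 0, "dz": 0, "twist": 0},
], grip=0.06)

```text
t: 15.9
eef_pos: [655.9, 29.8, 64.6]
tcp_rot: [3.142, -0.0, 2.801]
ft_force: [0.4, 0.4, 0.2]
opening: 0.623
```

>>> carry_out([
  {"dx": 0, "dy": 0, "dz": -0.01, "twist": 0},
  {"dx": 0, "dy": 0, "dz": -0.03, "twist": 0},
  {"dx": 0, "dy": 0, "dz": -0.06, "twist": 0},
  {"dx": 0, "dy": 0, "dz": -0.1, "twist": 0},
  {"dx": 0, "dy": 0, "dz": -0.13, "twist": 0},
])

```text
t: 16.4
eef_pos: [656.2, 29.8, 197.8]
tcp_rot: [3.141, 0.002, 2.801]
ft_force: [1.4, 0.4, -0.2]
opening: 0.63
```

>>> carry_out([
  {"dx": 0.02, "dy": -0.02, "dz": 0, "twist": 0},
  {"dx": 0.05, "dy": -0.05, "dz": 0, "twist": 0},
  {"dx": 0.07, "dy": -0.07, "dz": 0, "twist": 0},
  {"dx": 0.07, "dy": -0.07, "dz": 0, "twist": 0},
  {"dx": 0.07, "dy": -0.07, "dz": 0, "twist": 0},
])

```text
t: 16.9
eef_pos: [566.9, -13.0, 195.8]
tcp_rot: [3.141, 0.002, 2.8]
ft_force: [-0.8, -1.3, -0.7]
opening: 0.632
```

```bash
python3 -c "
from h import *
a=[((655.5,30.5),16,88),((655.5,30.5),31,61),((655.5,30.5),52,34)]
look('wrist',a,'w4');look('side',a,'s3')
togo(655.5,30.5,65)"
```

```text
wrist 16 (array([656.3,  30.2]), 46, np.float64(87.6))
wrist 31 (array([656.3,  30.5]), 468, np.float64(60.6))
wrist 52 (array([656. ,  30.2]), 1084, np.float64(33.6))
side 16 (array([655.1,  29.8]), 197, np.float64(86.0))
side 31 (array([654.9,  29.1]), 425, np.float64(60.0))
side 52 (array([653.9,  28.3]), 771, np.float64(33.3))
[567.4 -12.6 195.2] 0.631349872497259 [-0.4  0.4 -0.3] delta tool [-68.4  70.  130.3]
```

View pics/s3.png

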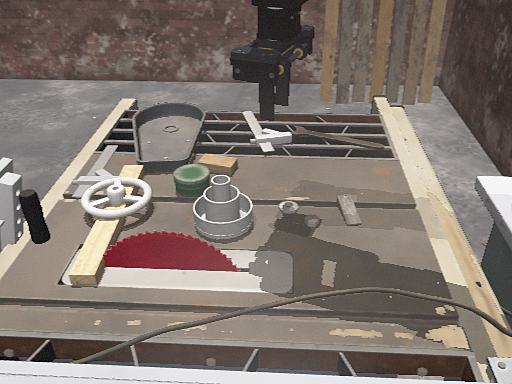

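The side view shows all three tins nested upright at about (223,205), with the gripper well clear. The rims are at 88, 61 and 34 mm, as they should be. Handing in.

```bash
python3 -c "
from cell import *
print(job_done())"
```

```text
the job is handed in; nothing more can be done
None
```

The three tins are nested in size order, and I handed the job in at about 17 s of the 70 s allowed. I put the middle tin into the wide tin first, then the narrow tin into the middle one. Each was lowered until the wrist felt about 5–6 N, then released.

- **Seating:** the last wrist-camera check put the rims at 87.6, 60.6 and 33.6 mm, against 88, 61 and 34 mm for fully seated tins. The side camera read 86.0, 60.0 and 33.3 mm, slightly lower but within the calibration error.
- **Centring:** the tin axes were within about 2 mm of each other on both cameras.
- **Wide tin:** it stayed within about 2 mm of where it started.
- **Robot:** the gripper was well clear of everything at the end.

No final check failed. One side-camera fit of the narrow tin while it was still held was about 6 mm off the gripper position. The wrist camera agreed with the gripper, and a gripper finger probably skewed the side fit.

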